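Build up the sampler's four-tier vial rack

TASK

Build up the vial rack on the cream dock, one tier at a time from the bottom: the black drip tray on the dock's red bed, then the blue plate, then the white plate, and the yellow plate on top. Each tier must stand level and square over the dock, its long side along the dock's, with its feet inside the rim of what is below it. Leave the vials, the brass weight, the beaker and the jar standing where they are.

Things in the scene. Friction and masses are not known exactly. Their poses are not given: they have to be found in the camera images.
- dock: The dock: fixed cream slab 130 mm (its x) x 90 mm (its y) with a sunken red bed 94 x 54 mm in its middle, 8 mm above the table; the rim round it is 12 mm high. Origin: centre of its underside on the table; z up. The first tier's feet stand on the bed, its origin 8 mm above the dock's, long side along the dock's x.
- black_tray: Black drip tray without holes, on steel legs. 100 (x) x 60 (y) x 36 mm high, 0.16 kg. Floor top 32 mm up, inside a rim (94 x 54 mm inside) 4 mm higher. Outer sides, 26 to 36 mm up, are the grip: across the 60 mm, mid-length, 31 mm up. Four 8 mm legs at x +-32, y +-15 mm. Origin: centre, at feet level; z up. A tier on top stands on this floor, 32 mm above.
- blue_plate: Blue seat plate with 3 x 5 darker blue dimples, on steel legs. 100 (x) x 60 (y) x 36 mm high, 0.16 kg. Floor top 32 mm up, inside a rim (94 x 54 mm inside) 4 mm higher. Outer sides, 26 to 36 mm up, are the grip: across the 60 mm, mid-length, 31 mm up. Four 8 mm legs at x +-32, y +-15 mm. Origin: centre, at feet level; z up. A tier on top stands on this floor, 32 mm above.
- white_plate: White guide plate with 4 x 7 small black holes, on steel legs. 100 (x) x 60 (y) x 36 mm high, 0.16 kg. Floor top 32 mm up, inside a rim (94 x 54 mm inside) 4 mm higher. Outer sides, 26 to 36 mm up, are the grip: across the 60 mm, mid-length, 31 mm up. Four 8 mm legs at x +-32, y +-15 mm. Origin: centre, at feet level; z up. A tier on top stands on this floor, 32 mm above.
- yellow_plate: Yellow top plate with 2 x 4 large brown holes, on steel legs. 100 (x) x 60 (y) x 36 mm high, 0.16 kg. Floor top 32 mm up, inside a rim (94 x 54 mm inside) 4 mm higher. Outer sides, 26 to 36 mm up, are the grip: across the 60 mm, mid-length, 31 mm up. Four 8 mm legs at x +-32, y +-15 mm. Origin: centre, at feet level; z up. A tier on top stands on this floor, 32 mm above.
- vial_a: Amber glass vial with white cap, 23 mm diameter, 42 mm high, standing. To be left alone. Origin: centre of its underside.
- vial_b: Amber glass vial with red cap, 23 mm diameter, 42 mm high, standing. To be left alone. Origin: centre of its underside.
- weight: Brass weight with a knob, 30 mm diameter, 42 mm high, standing. To be left alone. Origin: centre of its underside.
- beaker: Clear glass beaker, 50 mm diameter, 62 mm high, standing. To be left alone. Origin: centre of its underside.
- jar: White jar with black cap, 48 mm diameter, 68 mm high, standing. To be left alone. Origin: centre of its underside.
Things that resemble listed ones, but are neither listed nor needed, are in the scene too. Of the things that look like the blue_plate, the smaller one is meant. Several things look just like the dock: the one meant starts nearest to the robot's base.

How it is judged (in metres and radians):
On the way, in this order (a step that is already met when the one before it is completed fails the run):
1. the black tray on the dock's bed, level, square and let go (horizontal distance between black_tray and dock below 0.01 m and z of black_tray in the frame of dock between 0.005 and 0.011 m and angle between the x axis of black_tray and the x axis of dock, either way round below 0.15 rad and angle between black_tray's own z axis and vertical below 0.05 rad and linear speed of black_tray below 0.02 m/s and contact force between the fingers and black_tray below 0.1 N), for 0.2 s.
2. the blue plate on the black tray, level, square and let go (all of step 1 and horizontal distance between blue_plate and black_tray below 0.01 m and horizontal distance between blue_plate and dock below 0.015 m and z of blue_plate in the frame of black_tray between 0.029 and 0.035 m and angle between the x axis of blue_plate and the x axis of dock, either way round below 0.15 rad and angle between blue_plate's own z axis and vertical below 0.05 rad and linear speed of blue_plate below 0.02 m/s and contact force between the fingers and blue_plate below 0.1 N), for 0.2 s.
3. the white plate on the blue plate, level, square and let go (all of step 2 and horizontal distance between white_plate and blue_plate below 0.01 m and horizontal distance between white_plate and dock below 0.015 m and z of white_plate in the frame of blue_plate between 0.029 and 0.035 m and angle between the x axis of white_plate and the x axis of dock, either way round below 0.15 rad and angle between white_plate's own z axis and vertical below 0.05 rad and linear speed of white_plate below 0.02 m/s and contact force between the fingers and white_plate below 0.1 N), for 0.2 s.
4. the yellow plate on the white plate, level, square and let go (all of step 3 and horizontal distance between yellow_plate and white_plate below 0.01 m and horizontal distance between yellow_plate and dock below 0.015 m and z of yellow_plate in the frame of white_plate between 0.029 and 0.035 m and angle between the x axis of yellow_plate and the x axis of dock, either way round below 0.15 rad and angle between yellow_plate's own z axis and vertical below 0.05 rad and linear speed of yellow_plate below 0.02 m/s and contact force between the fingers and yellow_plate below 0.1 N), for 0.2 s.
At the end, for the whole second after the job is handed in: Bottom to top on the dock: black, blue, white, yellow; each within 10 mm of centre over what is right below and 15 mm over the dock, height within 3 mm of seated, long side along the dock's within 0.15 rad (either way), level within 0.05 rad, released, at rest (all of step 4); the robot touches nothing.
It fails at once if the vial with white cap is pushed more than 25 mm or knocked over (distance of vial_a from where it was at the start of the episode above 0.025 m or angle between vial_a's own z axis and vertical above 0.5 rad).
It fails at once if the vial with red cap is pushed more than 25 mm or knocked over (distance of vial_b from where it was at the start of the episode above 0.025 m or angle between vial_b's own z axis and vertical above 0.5 rad).
It fails at once if the weight is pushed more than 25 mm or knocked over (distance of weight from where it was at the start of the episode above 0.025 m or angle between weight's own z axis and vertical above 0.5 rad).
It fails at once if the beaker is pushed more than 25 mm or knocked over (distance of beaker from where it was at the start of the episode above 0.025 m or angle between beaker's own z axis and vertical above 0.5 rad).
It fails at once if the jar is pushed more than 25 mm or knocked over (distance of jar from where it was at the start of the episode above 0.025 m or angle between jar's own z axis and vertical above 0.5 rad).
It also fails if it takes over 106 s, if anything falls off the work surface, if the arm or the gripper's body presses on something with over 40 N, if the wrist force passes 120 N, or if a joint passes its speed limit or range.

ROBOT

A 6-joint arm with a two-finger parallel gripper is mounted at the origin on the work surface. World frame = base frame: x ahead of the robot, y to its left, z up, the work surface at z = 0. Lengths are in m, angles in degrees, forces in N, time in s.
With the tool pointing down it reaches from about 0.275 to 0.825 m from the base axis. Payload 4.9 kg.
Tool frame: the origin (TCP) lies on the centre line of the jaws, within the pads' length; the fingertips stand 11 mm ahead of it and the grasp point (between the pads) lies 8 mm behind it; z points along the fingers, y is the line along which they close (so a half turn about z gives the same grasp; the last joint's range is limited). The gripper opens to 85 mm and grips with 20 to 120 N. Pads are 22 mm wide; open, the fingers measure 114 mm over their backs; the gripper's body (76 mm by 85 mm) begins 54 mm behind the grasp point. The pads swing forward as they close: fully open they stand 13 mm farther back than shut.
Start: joints at [-82.747, 18.69, -11.035, 60.275, 0, 82.311], TCP at [0.142, -0.531, 0.242] pointing down, gripper open.
Joint ranges: [-152.03, 152.03], [-55.5, 102.48], [-74.3, 77.21], [-110.64, 120.58], [-84.22, 78.4], [-180, 180]. Speed limits (degrees/s): [147.25, 147.25, 180, 180, 180, 180].

INTERFACE

Orientations are given as [roll, pitch, yaw] about the fixed x, y, z axes, in that order (R = Rz(yaw) Ry(pitch) Rx(roll)).
In Python, from bench import r gives the robot as it stands.
- The arm moves only by the shell command python3 -m crank 'ROWS' [OPENING]. ROWS is JSON, one flat list of numbers, 4 for each row, row after row: the shift along the tool's x, y, z in units of 40 mm (1.0 is 40 mm), then the turn about the tool's z in units of 5 degrees (1.0 is 5 degrees). In form: [x, y, z, turn, x, y, z, turn, ...]. A call has 1 to 20 rows; each row is the pose to reach, as a shift and turn from the pose commanded when the call began, along the tool's axes at that moment; what a row does not reach only later rows make up. A row lasts 1/12 s, in which the tool goes at most 41.7 mm and 7.16 degrees, less where a joint would pass 70% of its speed; a pose out of reach is approached as far as the arm can. A call with a gripper value outside its range is refused whole. OPENING is the opening, from -1 (shut) to 1 (fully open), set as the call begins (- or left out, the last holds). The fingers move at their own pace and stop on an object; the grip force is fixed at half the most. Time passes only in rows, so rows that repeat a pose let the fingers close. It gives the time, the measured TCP pose, the force, the opening and the grip force at its end, in the units of the state.
- r.read_state(): the state, without advancing time (a new reading comes with each control period).
- r.grab_frame(name): name is "scene" or "side" or "wrist"; returns (picture, depth): 384x512x3 uint8, blue, green, red; 384x512 float32, m along the optical axis (not along the pixel's ray), 0 where there is no reading.
- r.calibration(name): a dict with "fovy" (degrees; the focal length in pixels is half the picture's height over the tangent of half this angle, whatever the lens; pixels are square), "cx", "cy" (the principal point, pixels), "extrinsics" (4x4, takes a point from camera to world coordinates); the wrist camera has in their place "hand_eye" (4x4, takes a point from camera to tool coordinates, whose origin is the TCP and whose axes are the flange's). Camera axes: x right, y up, looking along -z (the intrinsics and any distortion apply to the point x, -y, -z); pixel columns grow to the right and rows downward; lengths in m; the calibration is good to about 2 mm. The wrist camera is an equidistant fisheye: a pixel r from the principal point sees the ray r / f radians off the axis. A picture is of the moment at which its call begins: read the wrist's pose just before it. calibration takes no time and is no camera call.
- r.finish_job(): hands the job in; it is judged then, once.
The state is a dict: "t": time; "q": joint angles; "qvel": joint speeds; "effort": joint torques, N m; "tcp_pos": TCP position; "orientation": TCP orientation; "contact_force": force on the tool from outside, world axes, zero at the start; "ft_torque": the same for the moment, N m; "gripper_width": finger opening in m; "finger_force": force on a finger pad.
Only numpy, scipy, OpenCV 4.12 (cv2) and the standard library are available. Lean on these libraries where they do the work, as an engineer would, in place of code of your own. Each camera call takes 0.05 s, during which the arm holds its last target. There are 200 camera calls.

## Working session

There is one attempt and no reset: what is moved stays moved. The work goes in short steps, Python scripts to look and compute and a shell command to move; the robot and the scene stay as the last step left them, time stands still between calls to the robot, and variables do not carry over. Pictures are saved under pics/ and viewed, at most 14 in all, crops included, and the job is handed in when it is done.

```bash
mkdir -p pics; ls
python3 - <<'E'
from bench import r
import cv2,json
for n in ("scene","side","wrist"):
    s=r.read_state()
    p,d=r.grab_frame(n); cv2.imwrite(f"pics/{n}0.png",p); 
    import numpy as np; np.save(f"pics/{n}0.npy",d)
    c=r.calibration(n); print(n,{k:np.round(np.array(v),4).tolist() for k,v in c.items()}, (d>0).mean())
print(s)
E
```

```text
pics
scene {'fovy': 46.1654, 'cx': 256.4292, 'cy': 189.9153, 'extrinsics': [[-0.4753, -0.6575, 0.5846, 1.1185], [0.8798, -0.3561, 0.3148, 0.3309], [0.0012, 0.664, 0.7477, 0.8225], [0.0, 0.0, 0.0, 1.0]]} 0.9958597819010416
side {'fovy': 53.4677, 'cx': 253.7265, 'cy': 192.2493, 'extrinsics': [[-0.8469, 0.2933, -0.4436, 0.0108], [-0.5318, -0.4633, 0.7089, 0.8312], [0.0024, 0.8362, 0.5484, 0.6529], [0.0, 0.0, 0.0, 1.0]]} 0.995819091796875
wrist {'fovy': 65.7065, 'cx': 259.6979, 'cy': 188.2305, 'hand_eye': [[0.0018, 0.9643, 0.265, 0.0685], [1.0, -0.0016, -0.0013, -0.0006], [-0.0008, 0.265, -0.9643, -0.1314], [0.0, 0.0, 0.0, 1.0]]} 0.9792226155598959
{'t': 0.1, 'q': array([-8.27475434e+01,  1.87293519e+01, -1.10851120e+01,  6.02725764e+01,
        5.82771343e-04,  8.23096676e+01]), 'qvel': array([-0.06964298, -0.07384259,  0.11433317, -0.12556546, -0.12173173,
        0.00112205]), 'effort': array([ 1.26094710e-03, -4.44240940e+01,  2.63037586e+01,  7.88414822e-03,
       -7.02065086e-05, -5.24406971e-06]), 'tcp_pos': array([ 0.14176131, -0.53092029,  0.24157432]), 'orientation': array([-1.79913821e+02, -1.22251645e-02,  1.49427794e+01]), 'contact_force': array([ 0.18667704,  0.40387902, -0.37124463]), 'ft_torque': array([ 0.02147058, -0.03962651,  0.05707935]), 'finger_force': 0.0, 'gripper_width': 0.08521108295044388}
```

View pics/scene0.png

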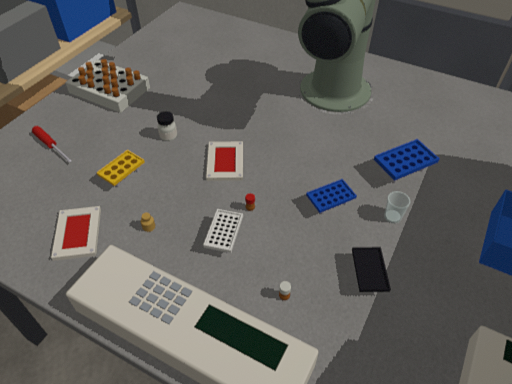

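View pics/side0.png

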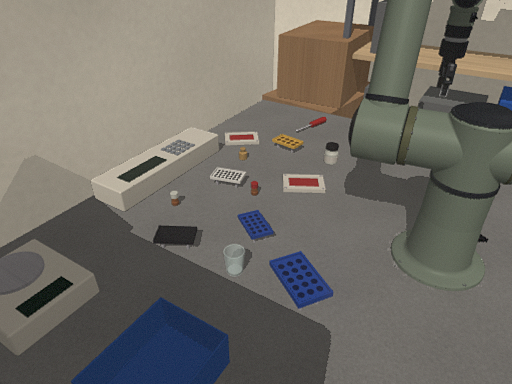

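The scene picture shows these candidates:
- **Docks:** (225,160), nearest the robot and so the one meant, and (77,231).
- **Blue plates:** (405,158), which is large, and (331,195), which is smaller and so the one meant.
- **White plate:** (224,230). The vial rack at (108,80) is a lookalike.
- **Yellow plate:** (121,167).
- **Black tray:** (371,269).
- **To leave alone:** jar (167,126), red-cap vial (250,202), white-cap vial (285,291), weight (147,222), beaker (397,206).

The side picture shows the same things, with the small blue plate at (256,224), black at (176,235) and the near dock at (304,183).

```bash
cat > h.py <<'E'
import numpy as np, cv2
from bench import r
def rays(name,uv,T=None):
    """world origin and ray directions (per unit depth) for pixels uv Nx2"""
    c=r.calibration(name); f=192/np.tan(np.radians(c["fovy"]/2))
    d=(np.asarray(uv,float)-[c["cx"],c["cy"]])/f
    if name=="wrist":
        a=np.linalg.norm(d,axis=1,keepdims=True); d=d*np.tan(a)/np.maximum(a,1e-9)
    v=np.c_[d[:,0],-d[:,1],-np.ones(len(d))]
    E=np.array(c["extrinsics"]) if T is None else T@np.array(c["hand_eye"])
    return E[:3,3], v@E[:3,:3].T
def toplane(name,uv,z,T=None):
    o,v=rays(name,uv,T); return (o+v*((z-o[2])/v[:,2])[:,None])[:,:2]
def tool():
    from scipy.spatial.transform import Rotation as R
    s=r.read_state(); T=np.eye(4); T[:3,3]=s["tcp_pos"]; T[:3,:3]=R.from_euler("xyz",s["orientation"],degrees=True).as_matrix(); return T
def colmask(p,col):
    h,s,v=[x.astype(int) for x in cv2.split(cv2.cvtColor(p,cv2.COLOR_BGR2HSV))]
    m={"blue":(h>100)&(h<130)&(s>130),"yellow":(h>12)&(h<35)&(s>130)&(v>80),"red":((h<8)|(h>172))&(s>130),
       "white":(s<60)&(v>140),"black":(v<45),"cream":(s<75)&(v>140)}[col]
    return m.astype(np.uint8)
def blob(p,col,seed,half,close=7,low=None):
    """largest-near-seed blob hull: pixels of hull contour"""
    m=colmask(p,col); w=np.zeros_like(m); x,y=seed; a,b=half
    w[max(0,y-b):y+b,max(0,x-a):x+a]=1; m=m*w
    if low is not None: m=m*low
    m=cv2.morphologyEx(m,cv2.MORPH_CLOSE,np.ones((close,close)))
    cs,_=cv2.findContours(m,cv2.RETR_EXTERNAL,cv2.CHAIN_APPROX_NONE)
    return cv2.convexHull(max(cs,key=cv2.contourArea))[:,0].astype(float)
def rect(P):
    """minAreaRect -> centre, long, short (m), yaw of long side in deg (-90,90]"""
    c,(a,b),t=cv2.minAreaRect((P*1000).astype(np.float32))
    if a<b: a,b,t=b,a,t+90
    return np.array(c)/1000,a,b,(t+90)%180-90
def worldz(name,d,T=None):
    v,u=np.mgrid[:d.shape[0],:d.shape[1]]; uv=np.c_[u.ravel(),v.ravel()]
    o,q=rays(name,uv,T); return (o+q*d.reshape(-1,1)).reshape(d.shape+(3,))
E
python3 - <<'E'
from h import *
S={"black":((371,269),(176,235),"black"),"blue":((331,195),(256,224),"blue"),"white":((224,230),(229,176),"white"),"yellow":((121,167),(288,142),"yellow"),
"dockred":((225,160),(304,183),"red"),"bigblue":((405,158),(300,278),"blue"),"dock2red":((77,231),(241,138),"red")}
im={n:(cv2.imread(f"pics/{n}0.png"),np.load(f"pics/{n}0.npy")) for n in("scene","side")}
for k,(a,b,c) in S.items():
    zt=.008 if "dock" in k else .036; L=[]
    for n,s in (("scene",a),("side",b)):
        p,d=im[n]; W=worldz(n,d); low=None if "dock" in k else (W[...,2]>.024).astype(np.uint8)
        half=(36,32) if n=="scene" else (34,32)
        if k=="white": half=(26,26)
        if k=="dockred" : half=(30,26)
        h=blob(p,c,s,half,low=low)
        m=np.zeros(d.shape,np.uint8); cv2.fillPoly(m,[h.astype(int)],1)
        z=W[...,2][m>0]
        q=rect(toplane(n,h,zt)); L.append(cv2.minAreaRect(h.astype(np.float32))[0])
        M=cv2.moments(m,True); L[-1]=(M["m10"]/M["m00"],M["m01"]/M["m00"])
        print(k,n,np.round(q[0],4),*np.round(q[1:],1),"z%",np.round(np.percentile(z,[5,50,95]),4),np.round(L[-1]))
    o1,v1=rays("scene",[L[0]]);o2,v2=rays("side",[L[1]])
    t=np.linalg.lstsq(np.c_[v1[0],-v2[0]],o2-o1,rcond=None)[0]
    print("   tri",np.round((o1+t[0]*v1[0]+o2+t[1]*v2[0])/2,4))
# standing objects
for k,s in {"jar":(167,128),"vb":(250,202),"va":(285,291),"wt":(147,222),"beaker":(397,206)}.items():
    W=worldz("scene",im["scene"][1]); w=W[s[1]-12:s[1]+12,s[0]-10:s[0]+10].reshape(-1,3); w=w[w[:,2]>.02]; print(k,np.round(np.median(w,0),3),w[:,2].max().round(3))
E
```

```text
black scene [0.5814 0.3032] 101.1 61.9 29.1 z% [0.029  0.0323 0.0364] [370. 270.]
black side [0.5743 0.3034] 101.2 67.0 32.3 z% [0.0309 0.0338 0.038 ] [175. 235.]
   tri [0.5788 0.3022 0.0306]
blue scene [0.4347 0.1587] 103.4 64.3 -35.3 z% [0.0284 0.0328 0.0368] [331. 195.]
blue side [0.4279 0.1587] 108.1 61.5 -34.7 z% [0.031  0.0339 0.0381] [255. 224.]
   tri [0.4299 0.156  0.03  ]
white scene [ 0.6366 -0.0095] 103.7 62.0 15.2 z% [0.0294 0.0331 0.0376] [223. 230.]
white side [ 0.6348 -0.0068] 103.1 74.0 15.6 z% [0.0279 0.0338 0.0382] [227. 175.]
   tri [ 0.6364 -0.0099  0.0327]
yellow scene [ 0.5946 -0.3287] 103.0 67.5 -8.2 z% [0.0286 0.0336 0.038 ] [120. 167.]
yellow side [ 0.5895 -0.3267] 107.2 75.5 -7.5 z% [0.0272 0.034  0.0385] [288. 141.]
   tri [ 0.5921 -0.3337  0.0309]
dockred scene [ 0.4279 -0.1347] 85.0 50.5 29.4 z% [0.0068 0.0092 0.0115] [224. 160.]
dockred side [ 0.4318 -0.1412] 91.0 40.9 26.2 z% [0.0077 0.0098 0.0118] [303. 181.]
   tri [ 0.4296 -0.1347  0.0104]
bigblue scene [0.2327 0.2779] 146.2 89.6 -34.0 z% [0.039  0.0441 0.0498] [406. 159.]
bigblue side [0.2435 0.2679] 146.6 87.5 -34.3 z% [0.0423 0.0454 0.0509] [301. 279.]
   tri [0.2377 0.2772 0.0394]
dock2red scene [ 0.7809 -0.3086] 88.7 50.8 36.8 z% [0.0071 0.0096 0.0121] [ 76. 231.]
dock2red side [ 0.7889 -0.3174] 90.0 37.0 38.7 z% [0.0075 0.0099 0.0122] [241. 137.]
   tri [ 0.7835 -0.3061  0.0116]
jar [ 0.428 -0.311  0.046] 0.823
vb [0.537 0.    0.041] 0.823
va [0.705 0.171 0.041] 0.823
wt [ 0.694 -0.173  0.03 ] 0.823
beaker [0.409 0.301 0.044] 0.823
```

```bash
python3 -m crank '[0.6,-0.5,0,-1.3,1.2,-1,0,-2.6,1.8,-1.5,0,-3.9,2.4,-2,0,-5.2,3,-2.5,0,-6.5,3.6,-3,0,-7.8,4.2,-3.5,0,-9.1,4.8,-4,0,-10.4,5.4,-4.5,0,-11.7,6,-5,0,-13,6.6,-5.4,0,-14.3,7.2,-5.8,0,-15.6,7.8,-6.3,0,-16.9,8.4,-6.8,0,-18.2,9,-7.3,0,-19.5,9.3,-7.5,0,-20.8,9.5,-7.7,0,-22.1,9.5,-7.7,0,-23.4,9.5,-7.7,0,-24.7,9.5,-7.7,0,-26]' 1 && python3 -m crank '[0,0,0,-1.3,0,0,0,-2.6,0,0,0,-3.9,0,0,0,-5.2,0,0,0,-6.5,0,0,0,-7.8,0,0,0,-9.1,0,0,0,-10.4,0,0,0,-11.7,0,0,0,-12.6,0,0,0,-12.6,0,0,0,-12.6]'
python3 - <<'E'
from h import *
T=tool(); p,d=r.grab_frame("wrist"); cv2.imwrite("pics/w1.png",p); np.save("pics/w1.npy",d); np.save("pics/w1T.npy",T); print(r.read_state()["q"])
E
```

```text
t: 1.82
tcp_pos: [0.4295, -0.1353, 0.242]
orientation: [-180.0, -0.0, 145.3]
contact_force: [0.4, -0.3, 0.2]
gripper_width: 0.0851
finger_force: 0.0
t: 2.82
tcp_pos: [0.4294, -0.1358, 0.2421]
orientation: [180.0, -0.0, -152.2]
contact_force: [-0.2, -0.7, -0.2]
gripper_width: 0.0854
finger_force: 0.0
[-2.69526358e+01  8.14170147e+00 -2.49428692e+01  5.69332707e+01
 -8.99434979e-04 -5.47801920e+01]
```

View pics/w1.png

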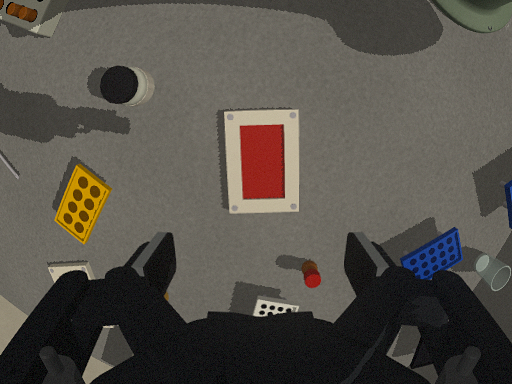

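The wrist view shows the dock with its red bed at (262,160), the yellow plate at (82,203), the small blue plate at (432,256), the red-cap vial at (312,274), the jar at (125,86), and the white plate partly hidden at (275,305).

```bash
cat > dock.py <<'E'
from h import *
import sys
def meas(i,seed=(262,160)):
    T=np.load(f"pics/w{i}T.npy"); p=cv2.imread(f"pics/w{i}.png"); out=[]
    for c,z,half in (("red",.008,(45,55)),("cream",.012,(55,70))):
        h=blob(p,c,seed,half); q=rect(toplane("wrist",h,z,T)); out.append(h)
        print(i,c,np.round(q[0],4),*np.round(q[1:],1),"px",np.round(cv2.minAreaRect(h.astype(np.float32))[0],1))
    W=worldz("wrist",np.load(f"pics/w{i}.npy"),T); m=np.zeros(p.shape[:2],np.uint8); cv2.fillPoly(m,[out[0].astype(int)],1); print("bed z",np.median(W[...,2][m>0]).round(4))
    M=cv2.moments(out[1].astype(np.float32)); return rays("wrist",[(M["m10"]/M["m00"],M["m01"]/M["m00"])],T)
if __name__=="__main__": meas(1)
E
python3 dock.py
python3 -m crank '[0,-0.5,0,0,0,-1,0,0,0,-1.5,0,0,0,-2,0,0,0,-2.5,0,0,0,-2.5,0,0,0,-2.5,0,0]'
python3 - <<'E'
from h import *
T=tool(); p,d=r.grab_frame("wrist"); cv2.imwrite("pics/w2.png",p); np.save("pics/w2.npy",d); np.save("pics/w2T.npy",T)
import dock
c=rays("wrist",[(262,160)],np.load("pics/w1T.npy"))
m=colmask(p,"red"); cs,_=cv2.findContours(m,cv2.RETR_EXTERNAL,2); b=max(cs,key=cv2.contourArea); M=cv2.moments(b); s=(int(M["m10"]/M["m00"]),int(M["m01"]/M["m00"])); print(s)
o1,v1=dock.meas(1); o2,v2=dock.meas(2,s)
t=np.linalg.lstsq(np.c_[v1[0],-v2[0]],o2-o1,rcond=None)[0]; print("tri",o1+t[0]*v1[0],o2+t[1]*v2[0])
E
```

```text
1 red [ 0.4286 -0.1322] 93.5 53.4 29.9 px [262.3 161.2]
1 cream [ 0.4288 -0.1324] 130.5 90.0 29.5 px [262.2 161. ]
bed z 0.0083
t: 3.45
tcp_pos: [0.4765, -0.2248, 0.2418]
orientation: [180.0, -0.0, -152.2]
contact_force: [-0.2, 0.7, -0.6]
gripper_width: 0.0853
finger_force: 0.0
(340, 161)
1 red [ 0.4286 -0.1322] 93.5 53.4 29.9 px [262.3 161.2]
1 cream [ 0.4288 -0.1324] 130.5 90.0 29.5 px [262.2 161. ]
bed z 0.0083
2 red [ 0.4282 -0.1316] 93.7 52.6 29.3 px [341.1 162.2]
2 cream [ 0.4283 -0.1318] 130.2 89.9 29.8 px [341.5 162.5]
bed z 0.0082
tri [ 0.42732901 -0.13327771  0.00636768] [ 0.42744215 -0.13321813  0.00639033]
```

```bash
cat > plate.py <<'E'
from h import *
import sys
def run(i,col,guess,z=.036,half=75):
    """grab wrist frame, measure plate near world guess; prints pose and top height"""
    T=tool(); p,d=r.grab_frame("wrist"); cv2.imwrite(f"pics/w{i}.png",p)
    W=worldz("wrist",d,T); xy=W[...,:2]-np.array(guess)
    low=((W[...,2]>z-.012)&(W[...,2]<z+.012)&(np.hypot(xy[...,0],xy[...,1])<.085)).astype(np.uint8)
    h=blob(p,col,(256,192),(256,192),low=low); q=rect(toplane("wrist",h,z,T))
    m=np.zeros(p.shape[:2],np.uint8); cv2.fillPoly(m,[h.astype(int)],1); zz=W[...,2][m>0]
    M=cv2.moments(h.astype(np.float32)); o,v=rays("wrist",[(M["m10"]/M["m00"],M["m01"]/M["m00"])],T)
    print(col,np.round(q[0],4),*np.round(q[1:],1),"z%",np.round(np.percentile(zz,[10,50,90]),4),"px",h.mean(0).round())
    return q,o,v[0]
def tri(a,b):
    (_,o1,v1),(_,o2,v2)=a,b; t=np.linalg.lstsq(np.c_[v1,-v2],o2-o1,rcond=None)[0]; print("tri",np.round((o1+t[0]*v1+o2+t[1]*v2)/2,4))
def go(target,yaw):
    """shift in tool units and turn to reach world xyz, yaw"""
    s=r.read_state(); T=tool(); u=T[:3,:3].T@(np.array(target)-T[:3,3])/.04
    print("move",np.round(u,3),"turn",round(-((yaw-s["orientation"][2]+180)%360-180)/5,3))
E
python3 -m crank '[-0.4,0.5,0,0,-1,1.3,0,0,-1.7,2.1,0,0,-2.4,3,0,0,-3.1,3.9,0,0,-3.8,4.8,0,0,-4.5,5.6,0,0,-5.2,6.5,0,0,-5.9,7.4,0,0,-6.6,8.2,0,0,-7.3,9.1,0,0,-7.9,9.8,0,-0.4,-8.2,10.3,0,-0.4,-8.4,10.5,0,-0.4,-8.4,10.5,0,-0.4,-8.4,10.5,0,-0.4]'
python3 - <<'E'
import plate
a=plate.run(3,"black",(.578,.303))
import pickle; pickle.dump(a,open("a.pkl","wb")); plate.go([*a[0][0],.12],a[0][3]+180)
E
```

```text
t: 4.83
tcp_pos: [0.5752, 0.3052, 0.2418]
orientation: [-180.0, -0.1, -149.9]
contact_force: [-0.4, -0.2, -0.4]
gripper_width: 0.0853
finger_force: 0.0
black [0.5769 0.3031] 99.3 58.8 29.4 z% [0.031  0.032  0.0355] px [258. 163.]
move [-0.024 -0.039  3.052] turn 0.119
```

View pics/w3.png

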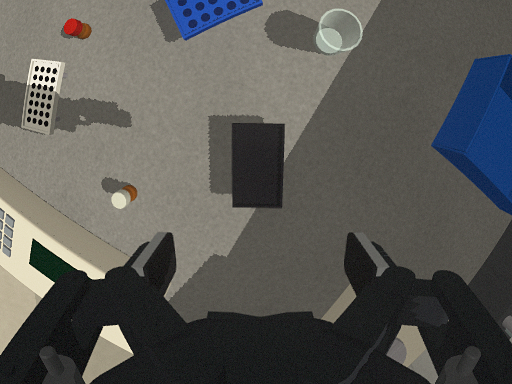

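The view shows the black tray at (258,165), the only black slab, with its shadow to the left and nothing near enough to hit. Next I go down to half height for the second view.

```bash
python3 -m crank '[0,0,0.5,0.1,0,0,1.2,0.1,0,0,1.9,0.1,0,0,2.6,0.1,0,0,3,0.1,0,0,3,0.1,0,0,3,0.1]'
python3 - <<'E'
import plate,pickle
a=pickle.load(open("a.pkl","rb")); b=plate.run(4,"black",(.577,.303)); plate.tri(a,b); plate.go([*b[0][0],.021],b[0][3]+180)
E
```

```text
t: 5.47
tcp_pos: [0.5757, 0.3025, 0.1221]
orientation: [180.0, -0.1, -150.7]
contact_force: [0.4, -0.1, -1.0]
gripper_width: 0.0852
finger_force: 0.0
black [0.5765 0.303 ] 99.1 59.2 29.3 z% [0.0311 0.032  0.0355] px [261. 190.]
tri [0.5795 0.3045 0.0109]
move [ 1.100e-02 -1.000e-03  2.562e+00] turn 0.016
```

```bash
python3 -m crank '[0,0,0.5,0,0,0,1.1,0,0,0,1.7,0,0,0,2.1,0,0,0,2.4,0,0,0,2.5,0,0,0,2.5,0,0,0,2.5,0]' && python3 -m crank '[0,0,0,0,0,0,0,0,0,0,0,0,0,0,0,0,0,0,0,0,0,0,0,0,0,0,0,0,0,0,0,0,0,0,0,0,0,0,0,0]' -1
```

```text
t: 6.18
tcp_pos: [0.5775, 0.3046, 0.0238]
orientation: [-180.0, 0.1, -150.6]
contact_force: [-0.4, 0.3, -0.0]
gripper_width: 0.0855
finger_force: 0.0
t: 7.02
tcp_pos: [0.5776, 0.3046, 0.0241]
orientation: [-180.0, 0.1, -150.6]
contact_force: [-0.8, -0.7, 4.6]
gripper_width: 0.059
finger_force: 64.0
```

```bash
python3 -m crank '[0,0,-0.2,0,0,0,-0.6,0,0,0,-1.1,0,0,0,-1.7,0,0,0,-2.3,0,0,0,-2.8,0,0,0,-3,0,0,0,-3,0,0,0,-3,0]' && python3 -m crank '[0.2,-0.2,0,0,0.5,-0.5,0,0,1,-0.9,0,0,1.6,-1.4,0,0,2.2,-2,0,0,2.9,-2.6,0,0,3.6,-3.2,0,0,4.3,-3.9,0,0,5,-4.5,0,0,5.7,-5.1,0,0,6.3,-5.7,0,0,6.9,-6.2,0,0,7.4,-6.7,0,0,7.8,-7,0,0,8.1,-7.3,0,0,8.4,-7.5,0,0,8.5,-7.6,0,0,8.6,-7.7,0,0,8.6,-7.7,0,0,8.6,-7.7,0,0]'
python3 - <<'E'
import plate
from h import *
a=plate.run(5,"black",(.4286,-.1321),z=.145); plate.go([.4286,-.1321,.032],209.6)
E
```

```text
t: 7.77
tcp_pos: [0.5763, 0.3043, 0.1422]
orientation: [-180.0, 0.0, -150.6]
contact_force: [-0.6, -0.1, -2.2]
gripper_width: 0.0588
finger_force: 64.9
t: 9.43
tcp_pos: [0.428, -0.1327, 0.1419]
orientation: [179.9, -0.0, -150.6]
contact_force: [-0.0, 0.5, -1.4]
gripper_width: 0.0588
finger_force: 64.9
black [ 0.4266 -0.1329] 91.2 66.9 30.3 z% [0.1489 0.1497 0.1534] px [260. 236.]
move [-0.013 -0.     2.749] turn -0.024
```

View pics/w5.png

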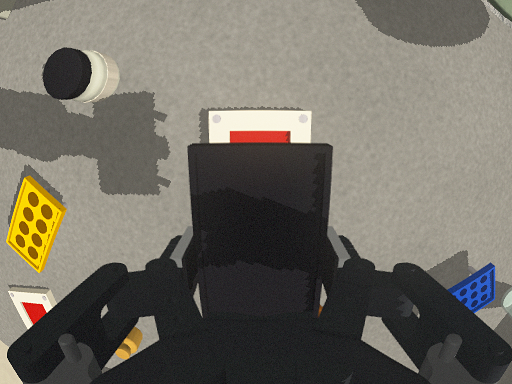

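The held tray at (260,230) is centred and square over the dock at (260,125). Next I lower it and let go.

```bash
python3 -m crank '[0,0,0.2,0,0,0,0.6,0,0,0,1.1,0,0,0,1.7,0,0,0,2.2,0,0,0,2.5,0,0,0,2.65,0,0,0,2.72,0,0,0,2.77,0,0,0,2.79,0,0,0,2.79,0]' && python3 -m crank '[0,0,0,0,0,0,0,0,0,0,0,0,0,0,0,0,0,0,0,0,0,0,0,0,0,0,0,0,0,0,0,0]' 1 && python3 -m crank '[0,0,-0.5,0,0,0,-1.2,0,0,0,-2,0,0,0,-3,0,0,0,-4,0,0,0,-4.8,0,0,0,-5.2,0,0,0,-5.2,0,0,0,-5.2,0]'
python3 - <<'E'
import plate
a=plate.run(6,"black",(.4286,-.1321),z=.044); plate.go([.43,.157,.24],145)
E
```

```text
t: 10.4
tcp_pos: [0.4278, -0.1322, 0.032]
orientation: [179.9, -0.0, -150.5]
contact_force: [-5.5, 2.2, 12.8]
gripper_width: 0.059
finger_force: 66.4
t: 11.07
tcp_pos: [0.4283, -0.1331, 0.0306]
orientation: [180.0, -0.0, -150.6]
contact_force: [-0.1, 0.6, -0.5]
gripper_width: 0.0854
finger_force: 0.0
t: 11.82
tcp_pos: [0.4288, -0.1333, 0.2393]
orientation: [-179.9, 0.1, -150.6]
contact_force: [-0.1, -0.3, -0.5]
gripper_width: 0.0852
finger_force: 0.0
black [ 0.4267 -0.1328] 97.8 58.5 29.6 z% [0.039  0.04   0.0434] px [258. 171.]
move [-3.607  6.286 -0.047] turn 12.888
```

Black is seated, with its floor at 40 mm and about 2 mm off centre. Next is blue, viewed from two sideways-shifted places.

```bash
python3 -m crank '[-0.3,0.5,0,1.1,-0.7,1.2,0,2.2,-1.1,1.9,0,3.3,-1.5,2.6,0,4.4,-1.9,3.3,0,5.5,-2.3,3.9,0,6.6,-2.6,4.5,0,7.7,-2.8,4.9,0,8.8,-2.9,5,0,9.9,-2.9,5,0,11,-2.9,5,0,12,-2.9,5,0,12.9,-2.9,5,0,12.9,-2.9,5,0,12.9]'
python3 - <<'E'
import plate,pickle
a=plate.run(7,"blue",(.431,.157)); plate.go([*a[0][0],.14],a[0][3]+180); pickle.dump(a,open("a.pkl","wb"))
E
```

```text
t: 13.03
tcp_pos: [0.43, 0.0981, 0.2371]
orientation: [-179.9, -0.1, 145.1]
contact_force: [-0.2, 0.2, -0.6]
gripper_width: 0.0854
finger_force: 0.0
blue [0.4306 0.1581] 99.4 60.4 -34.7 z% [0.031  0.0321 0.0356] px [306. 131.]
move [0.848 1.238 2.437] turn -0.056
```

View pics/w7.png

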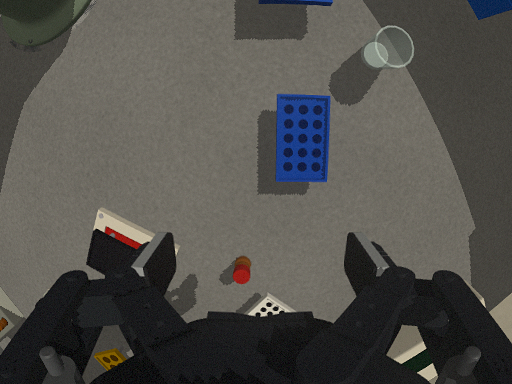

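The 3x5-dimple blue plate is at (304,138) and measures 99x60 mm, so it is the smaller one meant. The beaker at (390,48) is clear of the fingers.

```bash
python3 -m crank '[0.2,0.3,0.3,0,0.5,0.7,0.8,0,0.7,1,1.4,0,0.85,1.2,2,0,0.85,1.24,2.4,0,0.85,1.24,2.44,0,0.85,1.24,2.44,0,0.85,1.24,2.44,0]'
python3 - <<'E'
import plate,pickle
a=pickle.load(open("a.pkl","rb")); b=plate.run(8,"blue",(.431,.158)); plate.tri(a,b); plate.go([*b[0][0],.022],b[0][3]+180)
E
```

```text
t: 13.75
tcp_pos: [0.432, 0.1581, 0.1416]
orientation: [180.0, 0.0, 144.9]
contact_force: [0.6, 0.1, 0.4]
gripper_width: 0.0854
finger_force: 0.0
blue [0.4307 0.1582] 100.0 60.0 -35.1 z% [0.0312 0.0322 0.0356] px [255. 184.]
tri [0.4308 0.1586 0.0248]
move [ 0.039 -0.025  3.001] turn 0.003
```

```bash
python3 -m crank '[0,0,0.5,0,0,0,1.1,0,0,0,1.8,0,0,0,2.4,0,0,0,2.8,0,0,0,2.95,0,0,0,2.95,0,0,0,2.95,0]' && python3 -m crank '[0,0,0,0,0,0,0,0,0,0,0,0,0,0,0,0,0,0,0,0,0,0,0,0,0,0,0,0,0,0,0,0,0,0,0,0,0,0,0,0]' -1 && python3 -m crank '[0,0,-0.2,0,0,0,-0.6,0,0,0,-1.2,0,0,0,-1.9,0,0,0,-2.6,0,0,0,-3.2,0,0,0,-3.6,0,0,0,-3.8,0,0,0,-3.8,0,0,0,-3.8,0]'
python3 - <<'E'
import plate
plate.go([.4278,-.1323,.16],209.6)
E
```

```text
t: 14.47
tcp_pos: [0.4326, 0.1583, 0.024]
orientation: [179.9, 0.0, 144.9]
contact_force: [-0.8, -0.0, 0.8]
gripper_width: 0.0852
finger_force: 0.0
t: 15.3
tcp_pos: [0.4326, 0.1582, 0.0247]
orientation: [179.9, 0.1, 144.9]
contact_force: [-2.7, -1.7, 9.5]
gripper_width: 0.0585
finger_force: 62.3
t: 16.13
tcp_pos: [0.4315, 0.1583, 0.175]
orientation: [180.0, 0.0, 144.9]
contact_force: [0.6, -0.0, -3.2]
gripper_width: 0.0589
finger_force: 65.7
move [-4.098 -6.     0.375] turn -12.931
```

```bash
python3 -m crank '[-0.1,-0.2,0,-0.3,-0.3,-0.5,0,-0.9,-0.6,-0.9,0,-1.7,-0.9,-1.4,0,-2.6,-1.3,-1.9,0,-3.6,-1.7,-2.5,0,-4.6,-2.1,-3.1,0,-5.7,-2.5,-3.7,0,-6.8,-2.9,-4.3,0,-7.9,-3.2,-4.8,0,-9,-3.5,-5.2,0,-10.1,-3.8,-5.6,0,-11.1,-4,-5.8,0,-11.9,-4.1,-5.95,0,-12.5,-4.1,-6,0,-12.8,-4.1,-6,0,-12.9,-4.1,-6,0,-12.9,-4.1,-6,0,-12.9]'
python3 - <<'E'
import plate
a=plate.run(9,"blue",(.4278,-.1323),z=.186); plate.go([.4278,-.1323,.064],209.6)
E
```

```text
t: 17.63
tcp_pos: [0.4274, -0.1318, 0.1742]
orientation: [179.9, -0.1, -150.6]
contact_force: [0.4, -0.1, -1.0]
gripper_width: 0.0586
finger_force: 65.6
blue [ 0.4203 -0.1345] 88.8 62.0 30.2 z% [0.1807 0.1816 0.1854] px [242. 213.]
move [-0.    -0.016  2.761] turn -0.031
```

View pics/w9.png

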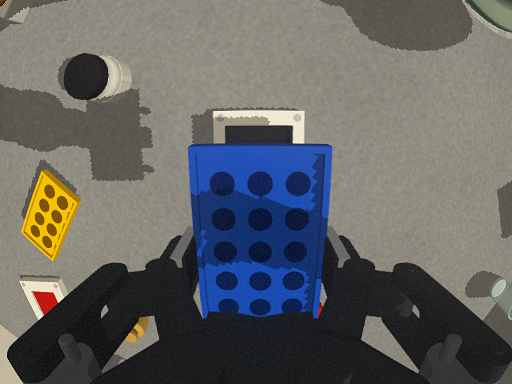

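The held blue plate at (260,230) is square over the dock and black tray, which show at (258,125).

```bash
python3 -m crank '[-0.02,0,0.2,0,-0.03,0,0.6,0,-0.03,0,1.1,0,-0.03,0,1.7,0,-0.03,0,2.2,0,-0.03,0,2.5,0,-0.03,0,2.65,0,-0.03,0,2.72,0,-0.03,0,2.77,0,-0.03,0,2.79,0,-0.03,0,2.79,0]' && python3 -m crank '[0,0,0,0,0,0,0,0,0,0,0,0,0,0,0,0,0,0,0,0,0,0,0,0,0,0,0,0,0,0,0,0]' 1 && python3 -m crank '[0,0,-0.5,0,0,0,-1.2,0,0,0,-2,0,0,0,-3,0,0,0,-4,0,0,0,-4.6,0,0,0,-4.8,0,0,0,-4.8,0,0,0,-4.8,0]'
python3 - <<'E'
import plate
a=plate.run(10,"blue",(.4286,-.1321),z=.076); plate.go([.636,-.009,.24],195.3)
E
```

```text
t: 18.6
tcp_pos: [0.4286, -0.1313, 0.0647]
orientation: [180.0, -0.0, -150.5]
contact_force: [-5.2, 1.5, 8.3]
gripper_width: 0.0582
finger_force: 66.8
t: 19.27
tcp_pos: [0.4291, -0.1318, 0.0634]
orientation: [180.0, -0.0, -150.6]
contact_force: [-0.1, -0.2, 0.5]
gripper_width: 0.0853
finger_force: 0.0
t: 20.02
tcp_pos: [0.4288, -0.1316, 0.2547]
orientation: [180.0, -0.0, -150.6]
contact_force: [-0.3, 0.4, -1.0]
gripper_width: 0.086
finger_force: 0.0
blue [ 0.4276 -0.1318] 98.9 59.5 29.5 z% [0.0711 0.0722 0.0755] px [263. 169.]
move [-6.028  0.11   0.34 ] turn 2.829
```

```bash
python3 -m crank '[-0.5,-0.1,0,0.3,-1.2,-0.3,0.1,0.7,-2,-0.5,0.2,1.1,-2.9,-0.7,0.3,1.5,-3.8,-0.9,0.3,1.9,-4.7,-1.1,0.3,2.3,-5.4,-1.3,0.3,2.6,-5.8,-1.4,0.3,2.8,-6,-1.4,0.3,2.8,-6,-1.4,0.3,2.8,-6,-1.4,0.3,2.8]'
python3 - <<'E'
import plate,pickle
a=plate.run(11,"white",(.636,-.009)); plate.go([*a[0][0],.14],a[0][3]+180); pickle.dump(a,open("a.pkl","wb"))
E
```

```text
t: 20.98
tcp_pos: [0.6642, -0.0624, 0.2415]
orientation: [179.9, -0.2, -164.5]
contact_force: [-0.3, -0.0, 0.2]
gripper_width: 0.0855
finger_force: 0.0
white [ 0.6359 -0.0095] 100.6 60.4 14.9 z% [0.031  0.0321 0.0356] px [314. 155.]
move [0.319 1.467 2.56 ] turn 0.109
```

View pics/w11.png

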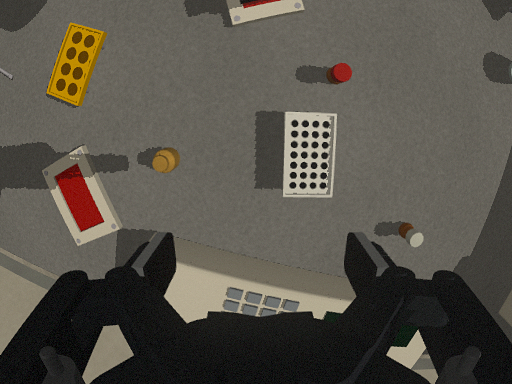

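The white 4x7-hole plate is at (311,155), the red-cap vial at (341,73) and the white-cap vial at (412,235). All are clear of the fingers' lines.

```bash
python3 -m crank '[0.1,0.3,0.3,0,0.2,0.7,0.8,0,0.3,1.1,1.4,0.1,0.32,1.4,2,0.1,0.32,1.47,2.4,0.1,0.32,1.47,2.55,0.1,0.32,1.47,2.55,0.1,0.32,1.47,2.55,0.1]'
python3 - <<'E'
import plate,pickle
a=pickle.load(open("a.pkl","rb")); b=plate.run(12,"white",(.636,-.0095)); plate.tri(a,b); plate.go([*b[0][0],.023],b[0][3]+180)
E
```

```text
t: 21.7
tcp_pos: [0.6376, -0.0101, 0.1424]
orientation: [-180.0, 0.0, -165.1]
contact_force: [0.0, -0.4, 0.4]
gripper_width: 0.0854
finger_force: 0.0
white [ 0.6359 -0.0096] 100.1 60.3 14.8 z% [0.0311 0.0322 0.0357] px [263. 166.]
tri [ 0.6351 -0.0093  0.0277]
move [0.06  0.033 2.999] turn 0.017
```

```bash
python3 -m crank '[0.04,0,0.5,0,0.04,0,1.1,0,0.04,0,1.8,0,0.04,0,2.4,0,0.04,0,2.8,0,0.04,0,2.97,0,0.04,0,2.97,0,0.04,0,2.97,0]' && python3 -m crank '[0,0,0,0,0,0,0,0,0,0,0,0,0,0,0,0,0,0,0,0,0,0,0,0,0,0,0,0,0,0,0,0,0,0,0,0,0,0,0,0]' -1 && python3 -m crank '[0,0,-0.2,0,0,0,-0.6,0,0,0,-1.2,0,0,0,-1.9,0,0,0,-2.6,0,0,0,-3.3,0,0,0,-3.9,0,0,0,-4.2,0,0,0,-4.4,0,0,0,-4.4,0,0,0,-4.4,0]'
python3 - <<'E'
import plate
plate.go([.4286,-.1322,.2],209.6)
E
```

```text
t: 22.42
tcp_pos: [0.6371, -0.0102, 0.0239]
orientation: [-180.0, 0.1, -165.1]
contact_force: [-0.2, -0.2, -0.0]
gripper_width: 0.0854
finger_force: 0.0
t: 23.25
tcp_pos: [0.6375, -0.0099, 0.0248]
orientation: [-179.9, 0.2, -165.1]
contact_force: [-1.6, -0.1, 5.4]
gripper_width: 0.0586
finger_force: 64.0
t: 24.17
tcp_pos: [0.6358, -0.0097, 0.1986]
orientation: [180.0, -0.0, -165.1]
contact_force: [0.1, 0.8, -2.2]
gripper_width: 0.0589
finger_force: 65.2
move [ 5.796 -1.624 -0.034] turn -2.931
```

```bash
python3 -m crank '[0.1,0,0,-0.1,0.4,-0.1,0,-0.2,0.8,-0.2,0,-0.4,1.3,-0.4,0,-0.7,1.9,-0.5,0,-1,2.5,-0.7,0,-1.3,3.1,-0.9,0,-1.6,3.7,-1,0,-1.9,4.3,-1.2,0,-2.2,4.8,-1.4,0,-2.5,5.2,-1.5,0,-2.7,5.5,-1.6,0,-2.8,5.7,-1.6,0,-2.9,5.8,-1.62,0,-2.9,5.8,-1.62,0,-2.9,5.8,-1.62,0,-2.9]'
python3 - <<'E'
import plate
a=plate.run(13,"white",(.4278,-.1323),z=.21); plate.go([.4286,-.1322,.096],209.6)
E
```

```text
t: 25.5
tcp_pos: [0.4288, -0.1319, 0.1985]
orientation: [180.0, 0.0, -150.6]
contact_force: [-0.2, 0.4, -2.3]
gripper_width: 0.0588
finger_force: 65.1
white [ 0.3972 -0.1493] 59.9 32.5 -60.9 z% [0.2049 0.2059 0.2095] px [272. 174.]
move [ 1.400e-02 -1.000e-03  2.563e+00] turn -0.027
```

View pics/w13.png

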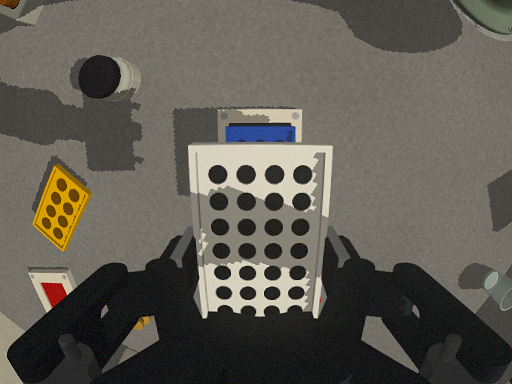

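The held white plate at (260,230) is square over the blue plate at (260,132), and its front edge is at the same row as before.

```bash
python3 -m crank '[0,0,0.2,0,0,0,0.6,0,0,0,1.1,0,0,0,1.6,0,0,0,2,0,0,0,2.3,0,0,0,2.45,0,0,0,2.52,0,0,0,2.57,0,0,0,2.59,0,0,0,2.59,0]' && python3 -m crank '[0,0,0,0,0,0,0,0,0,0,0,0,0,0,0,0,0,0,0,0,0,0,0,0,0,0,0,0,0,0,0,0]' 1 && python3 -m crank '[0,0,-0.5,0,0,0,-1.2,0,0,0,-2,0,0,0,-3,0,0,0,-3.8,0,0,0,-4.1,0,0,0,-4.1,0,0,0,-4.1,0]'
python3 - <<'E'
import plate
a=plate.run(14,"white",(.4286,-.1321),z=.108); plate.go([.592,-.330,.24],172)
E
```

```text
t: 26.47
tcp_pos: [0.4284, -0.1316, 0.0966]
orientation: [180.0, -0.0, -150.5]
contact_force: [-5.9, 2.9, 14.9]
gripper_width: 0.0585
finger_force: 67.0
t: 27.13
tcp_pos: [0.4286, -0.1322, 0.095]
orientation: [180.0, -0.0, -150.6]
contact_force: [0.3, -0.0, 0.7]
gripper_width: 0.0854
finger_force: 0.0
t: 27.8
tcp_pos: [0.4289, -0.1323, 0.2593]
orientation: [-179.9, 0.0, -150.6]
contact_force: [-1.0, 0.4, -0.6]
gripper_width: 0.0853
finger_force: 0.0
white [ 0.4274 -0.1323] 99.1 60.5 29.6 z% [0.1031 0.1041 0.1075] px [260. 180.]
move [-1.134 -6.326  0.449] turn 7.488
```

Seated well, with the floor at 104 mm. Now yellow, with the first view offset sideways.

```bash
python3 -m crank '[-0.1,-0.5,0,0.6,-0.3,-1.2,0.1,1.4,-0.5,-1.9,0.2,2.2,-0.7,-2.6,0.3,3,-0.9,-3.3,0.4,3.8,-1.1,-4,0.4,4.6,-1.1,-4.6,0.4,5.4,-1.1,-4.9,0.4,6.2,-1.1,-5,0.4,6.9,-1.1,-5,0.4,7.5,-1.1,-5,0.4,7.5,-1.1,-5,0.4,7.5]'
python3 - <<'E'
import plate,pickle
a=plate.run(15,"yellow",(.592,-.330)); plate.go([*a[0][0],.14],a[0][3]+180); pickle.dump(a,open("a.pkl","wb"))
E
```

```text
t: 28.85
tcp_pos: [0.5644, -0.2842, 0.2408]
orientation: [179.9, -0.2, 172.0]
contact_force: [-0.6, -0.5, -0.5]
gripper_width: 0.0853
finger_force: 0.0
yellow [ 0.5917 -0.3311] 101.3 60.4 -8.1 z% [0.0311 0.0323 0.0357] px [216. 194.]
move [-0.84  -1.071  2.532] turn 0.026
```

View pics/w15.png

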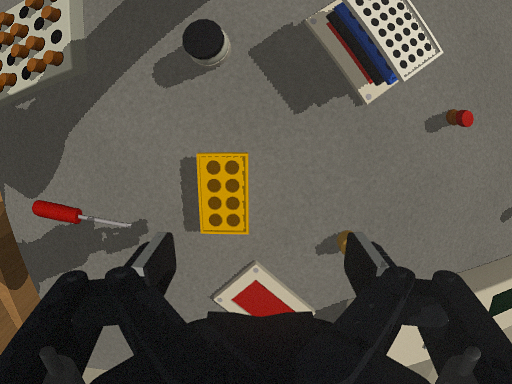

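The yellow 2x4-hole plate is at (222,193) and the stack stands at (375,45). The brass weight at (345,243) and the jar at (205,42) are clear.

```bash
python3 -m crank '[-0.2,-0.2,0.3,0,-0.4,-0.5,0.8,0,-0.6,-0.8,1.4,0,-0.8,-1,2,0,-0.84,-1.07,2.4,0,-0.84,-1.07,2.53,0,-0.84,-1.07,2.53,0,-0.84,-1.07,2.53,0]'
python3 - <<'E'
import plate,pickle
a=pickle.load(open("a.pkl","rb")); b=plate.run(16,"yellow",(.592,-.331)); plate.tri(a,b); plate.go([*b[0][0],.024],b[0][3]+180)
E
```

```text
t: 29.57
tcp_pos: [0.5924, -0.3313, 0.1423]
orientation: [180.0, -0.0, 172.0]
contact_force: [0.4, -1.2, 0.2]
gripper_width: 0.0854
finger_force: 0.0
yellow [ 0.5921 -0.3312] 100.7 60.5 -8.2 z% [0.0311 0.0322 0.0357] px [259. 184.]
tri [ 0.5894 -0.3307  0.0342]
move [0.024 0.009 2.978] turn 0.03
```

```bash
python3 -m crank '[0.02,0,0.5,0,0.02,0,1.1,0,0.02,0,1.8,0,0.02,0,2.4,0,0.02,0,2.8,0,0.02,0,2.97,0,0.02,0,2.97,0,0.02,0,2.97,0]' && python3 -m crank '[0,0,0,0,0,0,0,0,0,0,0,0,0,0,0,0,0,0,0,0,0,0,0,0,0,0,0,0,0,0,0,0,0,0,0,0,0,0,0,0]' -1 && python3 -m crank '[0,0,-0.2,0,0,0,-0.6,0,0,0,-1.2,0,0,0,-1.9,0,0,0,-2.6,0,0,0,-3.3,0,0,0,-4,0,0,0,-4.5,0,0,0,-4.8,0,0,0,-4.8,0,0,0,-4.8,0]'
python3 - <<'E'
import plate
plate.go([.4288,-.1322,.21],209.6)
E
```

```text
t: 30.28
tcp_pos: [0.5926, -0.3321, 0.0246]
orientation: [-179.9, 0.1, 172.0]
contact_force: [0.3, -0.4, 0.9]
gripper_width: 0.0854
finger_force: 0.0
t: 31.12
tcp_pos: [0.593, -0.3325, 0.0254]
orientation: [-179.9, 0.2, 171.9]
contact_force: [-1.3, 0.9, 5.2]
gripper_width: 0.0585
finger_force: 64.2
t: 32.03
tcp_pos: [0.592, -0.3318, 0.2161]
orientation: [-180.0, 0.1, 171.9]
contact_force: [0.5, 0.4, -1.8]
gripper_width: 0.0584
finger_force: 65.1
move [4.739 4.37  0.142] turn -7.532
```

```bash
python3 -m crank '[0.1,0.1,0,-0.2,0.3,0.3,0,-0.5,0.6,0.6,0,-1,1,0.9,0,-1.6,1.5,1.4,0,-2.3,2,1.8,0,-3.1,2.5,2.3,0,-3.9,3,2.8,0,-4.7,3.5,3.2,0,-5.4,3.9,3.6,0,-6.1,4.2,3.9,0,-6.7,4.5,4.1,0,-7.1,4.7,4.3,0,-7.4,4.75,4.37,0,-7.5,4.75,4.37,0,-7.5,4.75,4.37,0,-7.5]'
python3 - <<'E'
import plate
a=plate.run(17,"yellow",(.4278,-.1323),z=.227); plate.go([.4288,-.1322,.129],209.6)
E
```

```text
t: 33.37
tcp_pos: [0.4285, -0.1322, 0.2149]
orientation: [-180.0, 0.0, -150.6]
contact_force: [0.4, -0.5, -2.3]
gripper_width: 0.0587
finger_force: 65.0
yellow [ 0.4221 -0.1355] 88.7 59.4 29.4 z% [0.2208 0.2217 0.2254] px [266. 220.]
move [-0.004  0.006  2.15 ] turn -0.037
```

View pics/w17.png

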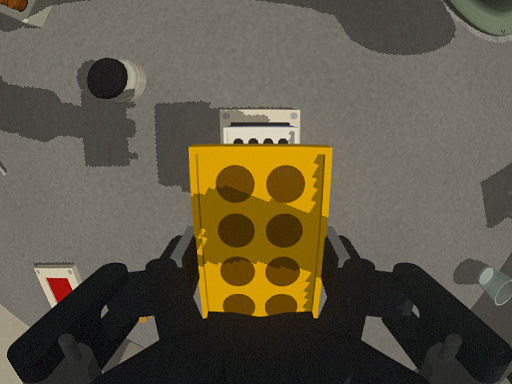

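The held yellow plate at (260,230) is square over the white plate at (260,135). Next I lower it by 2.19 units and release.

```bash
python3 -m crank '[0,0,0.2,0,0,0,0.6,0,0,0,1,0,0,0,1.4,0,0,0,1.7,0,0,0,1.95,0,0,0,2.08,0,0,0,2.14,0,0,0,2.17,0,0,0,2.19,0,0,0,2.19,0]' && python3 -m crank '[0,0,0,0,0,0,0,0,0,0,0,0,0,0,0,0,0,0,0,0,0,0,0,0,0,0,0,0,0,0,0,0]' 1 && python3 -m crank '[0,0,-0.5,0,0,0,-1.2,0,0,0,-2,0,0,0,-3,0,0,0,-3.6,0,0,0,-3.6,0,0,0,-3.6,0,0,0,-3.6,0]'
python3 - <<'E'
import plate
from h import *
a=plate.run(18,"yellow",(.4286,-.1321),z=.140)
p,d=r.grab_frame("side"); cv2.imwrite("pics/side1.png",p)
E
```

```text
t: 34.33
tcp_pos: [0.4283, -0.1323, 0.1291]
orientation: [-180.0, 0.0, -150.6]
contact_force: [-7.1, 2.7, 16.2]
gripper_width: 0.0589
finger_force: 67.0
t: 35.0
tcp_pos: [0.4281, -0.1319, 0.1274]
orientation: [180.0, -0.0, -150.6]
contact_force: [0.1, -0.2, -0.4]
gripper_width: 0.0851
finger_force: 0.0
t: 35.67
tcp_pos: [0.4277, -0.1317, 0.2707]
orientation: [180.0, -0.0, -150.6]
contact_force: [0.1, -0.2, -0.9]
gripper_width: 0.0855
finger_force: 0.0
yellow [ 0.4274 -0.1324] 99.8 60.3 29.2 z% [0.1351 0.1361 0.1396] px [259. 182.]
```

View pics/side1.png

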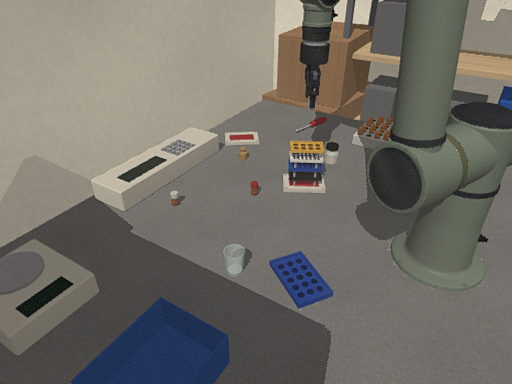

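The stack of four stands level on the near dock at (305,165), the gripper is clear above it, and the vials, weight, beaker and jar are all standing.

```bash
python3 -c "
from bench import r
print(r.finish_job())"
```

```text
the job is handed in; nothing more can be done
None
```

The rack is built on the near dock in the order black, blue, white, yellow; each tier measured within about 2 mm of the dock's centre and 0.5° of square when placed. The vials, weight, beaker and jar still stand, and I handed the job in at about 36 s on the robot's clock; no verdict came back.

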